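# Park the full oil bottle in the sloping stand

## Task

Two of the three look-alike oil bottles are nearly empty and one is full: lift them to feel which is the heavy one, and park that one in the sloping grey stand, spout up, lowering it until you feel its foot meet the stop at the bottom before you let go. Leave the two light bottles standing upright on the desk close to where they stood (within a few centimetres), and do not ram the stand or disturb the mug, tape measure and tape roll.

Things in the scene. Friction and masses are not known exactly. Their poses are not given: they have to be found in the camera images.
- bottle_1: one of three look-alike amber oil bottles with red spout standing on the desk: one is full (about 0.32 kg), two nearly empty (0.05 kg). Body a cylinder 43 mm in diameter, 80 mm high; cap 24 mm wide to 92 mm; thin pointed spout (10 mm) to 128 mm. Origin: centre of its underside; z: up along the bottle
- bottle_2: one of three look-alike amber oil bottles with red spout standing on the desk: one is full (about 0.32 kg), two nearly empty (0.05 kg). Body a cylinder 43 mm in diameter, 80 mm high; cap 24 mm wide to 92 mm; thin pointed spout (10 mm) to 128 mm. Origin: centre of its underside; z: up along the bottle
- bottle_3: one of three look-alike amber oil bottles with red spout standing on the desk: one is full (about 0.32 kg), two nearly empty (0.05 kg). Body a cylinder 43 mm in diameter, 80 mm high; cap 24 mm wide to 92 mm; thin pointed spout (10 mm) to 128 mm. Origin: centre of its underside; z: up along the bottle
- trough: tilted grey trough on the stand. Origin: centre of a seated bottle's underside, 42 mm above the desk. z: up the seated bottle's axis, 42 deg from vertical; y: level, across; x: from the open front towards the spine. In mm: foot stop x -26..30, y +-31, top at z 0; spine x 24..29, y +-14, z 0..92; cheeks' inner faces y +-26 (5 thick), x -20..26, to z 26; sides free above
- stand: fixed grey stand that carries the trough, which leans back along the stand's x axis (away from its open front). Base plate 130 x 90 x 8 mm (x, y, z). Origin: centre of its underside on the desk; the trough's origin is at x -35, z +42 mm; z up. A bottle that leans on the trough's spine rests 2 to 3 mm behind the trough's origin
- mug: white dotted mug, 82 mm across, 91 mm high, bystander; origin: centre of its underside
- tape_measure: yellow tape measure 31 x 73 x 58 mm, bystander; origin: centre of its underside
- tape_roll: beige roll of tape lying flat, 104 mm across, 25 mm high, bystander; origin: centre of its underside
Mind the look-alikes: they are no part of the job. Leave any turquoise look-alike of the bottle_1 alone.

How it is judged:
By the outcome, as a careful person would: the job done as asked, in the order asked, and still so for the second after the job is handed in, with the robot touching nothing.
It also fails if it takes over 67 s, if anything falls off the work surface, if the arm or the gripper's body presses on something with over 40 N, if the wrist force passes 120 N, or if a joint passes its speed limit or range.

## Robot

A 6-joint arm with a two-finger parallel gripper is mounted at the origin on the work surface; the furniture and walls round the work are solid. World frame = base frame: x ahead of the robot, y to its left, z up, the work surface at z = 0. Lengths are in m, angles in rad, forces in N, time in s.
With the tool pointing down it reaches from about 0.325 to 0.9 m from the base axis. Payload 6.1 kg.
Tool frame: the origin (TCP) lies at the very end of the fingers, on their centre line; the grasp point (between the pads) lies 19 mm behind it; z points along the fingers, y is the line along which they close (so a half turn about z gives the same grasp; the last joint's range is limited). The gripper opens to 85 mm and grips with 20 to 120 N. Pads are 22 mm wide; open, the fingers measure 114 mm over their backs; the gripper's body (76 mm by 85 mm) begins 54 mm behind the grasp point. The pads swing forward as they close: fully open they stand 13 mm farther back than shut.
Start: joints at [-1.269, 0.22, 1.526, -0, 1.395, -0.126], TCP at [0.259, -0.569, 0.231] pointing down, gripper open.
Joint ranges: [-2.98, 2.98], [-0.91, 2.08], [0.09, 2.57], [-1.24, 4.39], [0.2, 2.65], [-2.68, 2.68]. Speed limits (rad/s): [2.57, 2.57, 3.01, 3.14, 3.14, 3.14].

## Interface

Orientations are given as a unit quaternion [w, x, y, z].
In Python, from bench import manip gives the robot as it stands. The module is installed in compiled form; this text tells all that it offers.
- The arm moves only by the shell command python3 -m creep 'ROWS' [FORCE]. ROWS is JSON, a list of rows, each a list of 3 entries, a list of its own where there are three numbers: the opening, from -1 (shut) to 1 (fully open), then the shift along the tool's x, y, z scaled (see below), then the turn, a rotation vector about the tool's x, y, z scaled (see below). A call has 1 to 20 rows; each row shifts and turns the commanded pose from where the row before left it, along the tool's axes as they then stand; what a row does not reach is not made up. The controller multiplies each number of a shift by 0.025 m and each number of a turn by pi rad. A row lasts 1/10 s, in which the tool goes at most 50 mm and 8.59 degrees, less where a joint would pass 70% of its speed; a pose out of reach is approached as far as the arm can. A call with a number of a shift or a turn outside -1 to 1 is refused whole. A call with a gripper value outside its range is refused whole. The fingers move at their own pace and stop on an object; FORCE is the grip in N (left out, the last holds). Time passes only in rows, so rows that do not move let the fingers close. It gives the time, the measured TCP pose, the force, the opening and the grip force at its end, in the units of the state.
- manip.get_state(): the state, without advancing time (a new reading comes with each control period).
- manip.read_camera(name): name is "side" or "top" or "wrist"; returns a dict with "frame" (480x640x3 uint8, blue, green, red), "fx", "fy", "cx", "cy" (pixels), "k1" (the pictures are not rectified: a ray, as slopes to the right and down, at radius r is drawn at 1 + k1 r^2 times it, then the intrinsics apply), "R" (3x3) and "t" (3): a world point X has camera coordinates R X + t. Camera axes: x right, y down, z forward; pixel columns grow to the right and rows downward; lengths in m; the calibration is good to about 2 mm. A picture is of the moment at which its call begins. There is no depth.
- manip.finish_job(): hands the job in; it is judged then, once.
Trained networks look in a picture, given as the dict that the camera call returned (one of the last four; its "shot" number tells which), for a name from the list of things; names that differ only in an ending like _2 or _b are one class to them, and where a whole thing is asked for, a point or a joint stands for the part that bears it (a point fixed in the world has none). Each returns a list of dicts, best first, with "p" (0 to 1); they miss things now and then, are a little off and sometimes report something else, mostly with a low value. They report only what shows in the picture. A call takes as long as a camera call. They do not tell look-alikes from the thing itself.
- manip.outline_of(target, picture): "region" (480x640 bool, what is visible of it) and "position" ([row, column] in pixels, amid what is visible of it).
The state is a dict: "t": time; "joints": joint angles; "dq": joint speeds; "joint_efforts": joint torques, N m; "tool_pos": TCP position; "orientation": TCP orientation; "contact_force": force on the tool from outside, world axes, zero at the start; "ft_torque": the same for the moment, N m; "gripper_width": opening from 0.0 (shut) to 1.0 (fully open); "grasp_force": force on a finger pad.
Only numpy, scipy, OpenCV 4.12 (cv2) and the standard library are available. Lean on these libraries where they do the work, as an engineer would, in place of code of your own. Each camera call takes 0.05 s, during which the arm holds its last target. There are 200 camera calls.

## Working session

There is one attempt and no reset: what is moved stays moved. The work goes in short steps, Python scripts to look and compute and a shell command to move; the robot and the scene stay as the last step left them, time stands still between calls to the robot, and variables do not carry over. Pictures are saved under pics/ and viewed, at most 10 in all, crops included, and the job is handed in when it is done.

```bash
mkdir -p pics
cat > h.py <<'E'
import numpy as np,cv2
from bench import manip
def K(c): return np.array([[c['fx'],0,c['cx']],[0,c['fy'],c['cy']],[0,0,1]],float)
def ray(c,row,col):
    x=cv2.undistortPoints(np.array([[[col,row]]],float),K(c),np.array([c['k1'],0,0,0,0.]))[0,0]
    # k1 model same as opencv
    R=np.array(c['R']);t=np.array(c['t']);d=R.T@np.array([x[0],x[1],1]);return -R.T@t,d/np.linalg.norm(d)
def proj(c,X):
    p,_=cv2.projectPoints(np.array(X,float).reshape(-1,3),cv2.Rodrigues(np.array(c['R'],float))[0],np.array(c['t'],float),K(c),np.array([c['k1'],0,0,0,0.]))
    return p[:,0]
def onz(c,row,col,z):
    o,d=ray(c,row,col);return o+d*(z-o[2])/d[2]
def tri(rs):
    A=np.zeros((3,3));b=np.zeros(3)
    for o,d in rs:
        P=np.eye(3)-np.outer(d,d);A+=P;b+=P@o
    x=np.linalg.solve(A,b);return x,[np.linalg.norm((np.eye(3)-np.outer(d,d))@(x-o)) for o,d in rs]
E
cat > a.py <<'E'
from h import *
s=manip.get_state();print({k:np.round(v,3).tolist() for k,v in s.items()})
for n in ['top','side']:
    c=manip.read_camera(n);cv2.imwrite(f'pics/{n}0.png',c['frame'])
    print(n,np.round(-np.array(c['R']).T@np.array(c['t']),3))
    for k in ['bottle_1','trough','stand','mug','tape_measure','tape_roll']:
        for r in manip.outline_of(k,c):
            g=np.argwhere(r['region']);print(k,round(r['p'],2),np.round(r['position']).tolist(),g.min(0),g.max(0),len(g),np.round(onz(c,*r['position'],.04),3))
E
python3 a.py
```

```text
{'t': 0.0, 'joints': [-1.269, 0.221, 1.528, 0.0, 1.395, -0.126], 'dq': [0.0, 0.0, -0.001, -0.001, -0.001, -0.002], 'joint_efforts': [0.0, -49.689, -38.94, -0.0, 0.011, 0.0], 'tool_pos': [0.259, -0.568, 0.23], 'orientation': [-0.001, 0.977, 0.212, -0.0], 'contact_force': [0.273, 0.069, -0.223], 'ft_torque': [0.065, 0.016, 0.009], 'grasp_force': 0.0, 'gripper_width': 1.002}
top [0.488 0.034 1.023]
bottle_1 0.88 [217.0, 459.0] [205 442] [229 470] 572 [ 0.57  -0.234  0.04 ]
bottle_1 0.85 [246.0, 345.0] [234 336] [256 359] 423 [ 0.516 -0.019  0.04 ]
bottle_1 0.83 [304.0, 418.0] [294 402] [316 428] 489 [ 0.407 -0.155  0.04 ]
bottle_1 0.7 [166.0, 458.0] [154 445] [179 474] 589 [ 0.667 -0.234  0.04 ]
bottle_1 0.66 [254.0, 424.0] [242 414] [265 442] 552 [ 0.501 -0.166  0.04 ]
bottle_1 0.64 [258.0, 271.0] [248 259] [270 283] 472 [0.495 0.119 0.04 ]
trough 0.84 [262.0, 188.0] [222 171] [283 210] 1591 [0.488 0.275 0.04 ]
trough 0.3 [256.0, 426.0] [242 414] [265 442] 541 [ 0.497 -0.171  0.04 ]
stand 0.69 [252.0, 195.0] [215 169] [286 219] 3240 [0.507 0.262 0.04 ]
mug 0.8 [171.0, 306.0] [139 282] 
[... 557 characters left out ...]
6] [406 329] 668 [ 0.667 -0.234  0.04 ]
bottle_1 0.57 [203.0, 320.0] [182 310] [218 329] 583 [0.494 0.119 0.04 ]
bottle_1 0.22 [220.0, 407.0] [189 384] [233 433] 1175 [0.672 0.159 0.04 ]
trough 0.73 [198.0, 408.0] [189 384] [233 432] 1153 [0.653 0.212 0.04 ]
trough 0.6 [148.0, 349.0] [133 330] [168 381] 902 [0.482 0.284 0.04 ]
stand 0.87 [163.0, 355.0] [132 324] [188 388] 2186 [0.513 0.249 0.04 ]
mug 0.88 [255.0, 381.0] [223 357] [281 401] 2199 [0.657 0.059 0.04 ]
tape_measure 0.66 [345.0, 338.0] [334 321] [359 360] 872 [ 0.663 -0.147  0.04 ]
tape_measure 0.24 [200.0, 321.0] [179 308] [219 331] 706 [0.492 0.125 0.04 ]
tape_roll 0.76 [218.0, 413.0] [189 384] [233 432] 1211 [0.682 0.169 0.04 ]
```

View pics/top0.png

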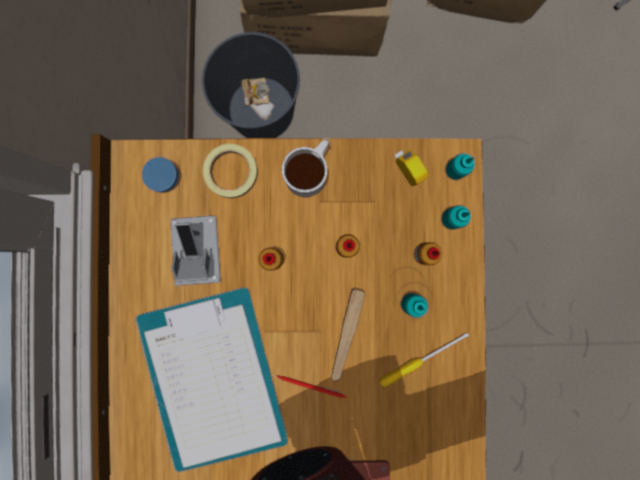

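View pics/side0.png

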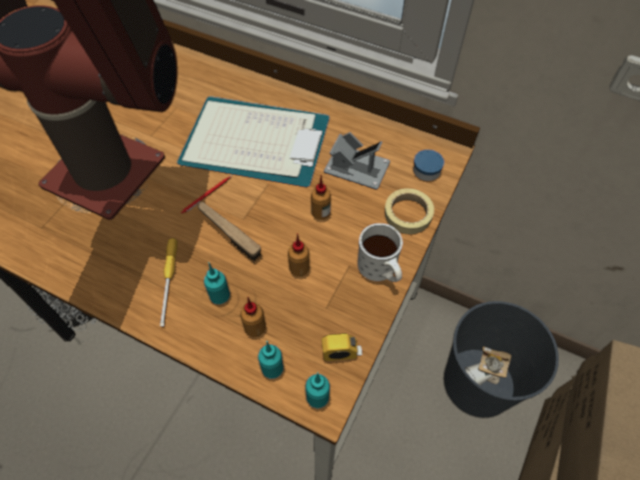

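Amber candidates in the top view (row, col) are (246,345), (258,271) and (254,424). Turquoise look-alikes to leave alone are at (217,459), (304,418) and (166,458). The stand is at (252,195), with its open front towards the robot. The side view agrees: amber at (260,299), (203,320) and (320,253).

```bash
cat > fit.py <<'E'
from h import *
from scipy.optimize import minimize
from scipy.spatial.transform import Rotation as Ro
def box(x,y,z): return np.array([[a,b,c] for a in x for b in y for c in z])/1000
th=np.linspace(0,2*np.pi,24)
def ring(r,z): return np.c_[r*np.cos(th),r*np.sin(th),0*th+z]/1000
BOT=[np.r_[ring(21.5,0),ring(21.5,80)],np.r_[ring(12,80),ring(12,92)],np.r_[ring(5,92),ring(2.5,128)]]
a=np.radians(42);RT=np.array([[np.cos(a),0,np.sin(a)],[0,1,0],[-np.sin(a),0,np.cos(a)]]);OT=np.array([-.035,0,.042])
TR=[box((-26,30),(-31,31),(-5,0)),box((24,29),(-14,14),(0,92)),box((-20,26),(26,31),(0,26)),box((-20,26),(-31,-26),(0,26))]
STAND=[box((-65,65),(-45,45),(0,8))]+[b@RT.T+OT for b in TR]
S=4
def sil(c,parts,R,t):
    m=np.zeros((480*2,640*2),np.uint8)
    for p in parts:
        q=cv2.convexHull((proj(c,p@R.T+t)*2+.5).astype(np.float32)); cv2.fillConvexPoly(m,np.round(q*16).astype(np.int32),1,shift=4)
    return m>0
def fit(obs,parts,x0,yaw=False):
    obs=[(c,np.kron(r,np.ones((2,2)))>0) for c,r in obs]
    def f(x):
        R=Ro.from_euler('z',x[3] if yaw else 0).as_matrix();e=0
        for c,r in obs:
            m=sil(c,parts,R,x[:3]);e+=1-(m&r).sum()/(m|r).sum()
        return e/len(obs)
    n=len(x0);sx=np.vstack([x0]+[np.array(x0)+d for d in np.diag([.01,.01,.01,.1][:n])])
    r=minimize(f,x0,method='Nelder-Mead',options=dict(initial_simplex=sx,xatol=1e-4,fatol=1e-4));return r.x,r.fun
E
cat > b.py <<'E'
from fit import *
ct=manip.read_camera('top');cs=manip.read_camera('side')
def near(k,c,X):
    L=[r for r in manip.outline_of(k,c)];p=proj(c,X)[0]
    return min(L,key=lambda r:np.hypot(r['position'][1]-p[0],r['position'][0]-p[1]))['region']
for n,X in dict(A=(.517,-.022),B=(.495,.119),C=(.502,-.172)).items():
    X=[*X,.04];o=[(c,near('bottle_1',c,X)) for c in (ct,cs)]
    print(n,*fit(o,BOT,[X[0],X[1],0.]),*[fit([q],BOT,[X[0],X[1],0.])[0] for q in o])
X=[.507,.26,.04];o=[(c,near('stand',c,X)) for c in (ct,cs)]
x,f=fit(o,STAND,[.507,.26,0,0],True);print('stand',x,f,[fit([q],STAND,list(x),True) for q in o])
R=Ro.from_euler('z',x[3]).as_matrix()
for c,n in((ct,'t'),(cs,'s')):
    im=cv2.resize(c['frame'],None,fx=4,fy=4,interpolation=cv2.INTER_CUBIC)
    for b in STAND:
        q=cv2.convexHull((proj(c,b@R.T+x[:3])*4+1.5).astype(np.float32)).astype(int);cv2.polylines(im,[q],True,(0,255,0),1)
    p=proj(c,X)[0]*4;u,v=p.astype(int);q=im[max(v-280,0):v+280,max(u-200,0):u+200];cv2.imwrite(f'pics/st_{n}.png',q);globals()['i'+n]=q
h=min(it.shape[0],is_.shape[0]) if 'is_' in globals() else min(it.shape[0],globals()['is'].shape[0])
cv2.imwrite('pics/st.png',np.hstack([it[:h],globals()['is'][:h]]))
E
python3 b.py
```

```text
A [ 0.51513727 -0.02224517 -0.00890613] 0.17039679381501904 [ 0.51968094 -0.02831828 -0.10756414] [ 0.48536708  0.02682534 -0.10159466]
B [ 0.49291151  0.11910493 -0.00379362] 0.10144537686029764 [ 0.49216951  0.12160265 -0.02887668] [ 0.48003231  0.14584993 -0.04004913]
C [ 0.50100834 -0.17252095 -0.00793222] 0.14395898742491658 [ 0.50093127 -0.17290876 -0.00595071] [ 0.47238138 -0.1383637  -0.10259586]
stand [0.50936798 0.27071488 0.00065182 0.04985929] 0.07174261202507687 [(array([ 0.51159044,  0.27753368, -0.03192646,  0.07210437]), np.float64(0.039229843561973565)), (array([ 0.50647774,  0.2766    , -0.00494586,  0.07302347]), np.float64(0.06389876594854638))]
```

View pics/st.png

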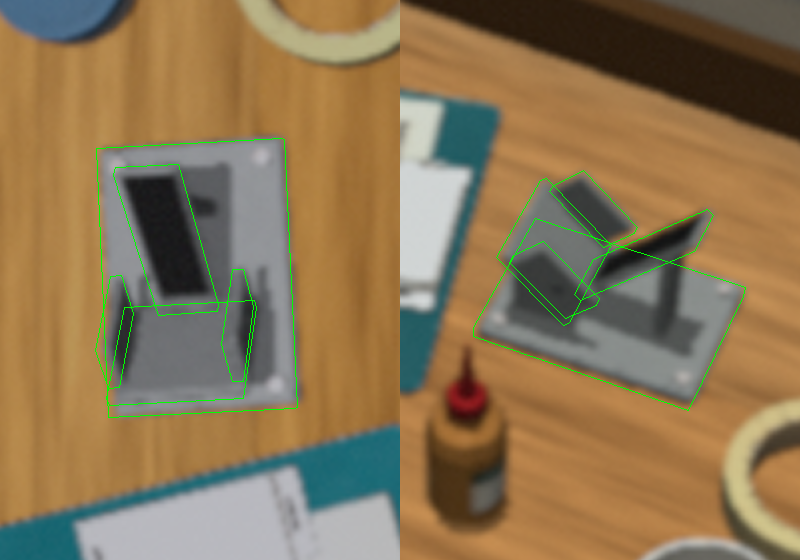

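The overlay fits the plate and trough in both views to about 2–3 mm (top plate corners near (148,97), (138,285) and (408,297) in the crop). The open front faces the robot. I'll weigh C from straight above first, since turquoise bottles stand close to it.

```bash
cat > plan.py <<'E'
# usage: plan.py x y z az down [N]   az: azimuth (deg) of tool-x/approach, down: deg below horizontal of tool z (90=straight down)
import sys
from h import *
from scipy.spatial.transform import Rotation as Ro
from scipy.linalg import expm,logm
def rot(az,down):
    a,d=np.radians([az,down]);h=np.array([np.cos(a),np.sin(a),0]);z=h*np.cos(d)-np.array([0,0,np.sin(d)])
    y=np.array([np.sin(a),-np.cos(a),0]);return np.c_[np.cross(y,z),y,z]
def H(R,p): T=np.eye(4);T[:3,:3]=R;T[:3,3]=p;return T
def plan(wps):
    s=manip.get_state();q=s['orientation'];T=H(Ro.from_quat([q[1],q[2],q[3],q[0]]).as_matrix(),s['tool_pos'])
    print('t',round(s['t'],2),'pos',np.round(s['tool_pos'],4),'F',np.round(s['contact_force'],2),'w',round(s['gripper_width'],3),'g',round(s['grasp_force'],1),'j',np.round(s['joints'],2))
    for w in wps:
        x,y,z,az,dn=w[:5];G=H(rot(az,dn),[x,y,z]);M=np.linalg.inv(T)@G
        rv=Ro.from_matrix(M[:3,:3]).as_rotvec()
        n=int(w[5]) if len(w)>5 else int(max(np.ceil(np.abs(M[:3,3]).max()/.025),np.ceil(np.degrees(np.linalg.norm(rv))/8.5),1))
        D=expm(np.real(logm(M))/n);print(n,'rows',np.round(D[:3,3]/.025,3).tolist(),np.round(Ro.from_matrix(D[:3,:3]).as_rotvec()/np.pi,4).tolist())
        T=G
if __name__=='__main__': plan([[float(v) for v in a.split(',')] for a in sys.argv[1:]])
E
python3 plan.py .45,-.25,.19,-2.5,90,17 .501,-.1725,.16,-2.5,90,4 .501,-.1725,.062,-2.5,90,5
```

```text
t 1.2 pos [ 0.2593 -0.5687  0.2313] F [-1.01 -0.3  -0.85] w 0.995 g 0.0 j [-1.27  0.22  1.53 -0.    1.39 -0.13]
17 rows [0.598, -0.648, 0.097] [-0.0, 0.0, 0.0088]
4 rows [0.476, -0.797, 0.3] [0.0, 0.0, -0.0]
5 rows [-0.0, 0.0, 0.784] [0.0, 0.0, -0.0]
```

```bash
python3 -m creep '[[1,[0.6,-0.65,0.1],[0,0,0.009]],[1,[0.6,-0.65,0.1],[0,0,0.009]],[1,[0.6,-0.65,0.1],[0,0,0.009]],[1,[0.6,-0.65,0.1],[0,0,0.009]],[1,[0.6,-0.65,0.1],[0,0,0.009]],[1,[0.6,-0.65,0.1],[0,0,0.009]],[1,[0.6,-0.65,0.1],[0,0,0.009]],[1,[0.6,-0.65,0.1],[0,0,0.009]],[1,[0.6,-0.65,0.1],[0,0,0.009]],[1,[0.6,-0.65,0.1],[0,0,0.009]],[1,[0.6,-0.65,0.1],[0,0,0.009]],[1,[0.6,-0.65,0.1],[0,0,0.009]],[1,[0.6,-0.65,0.1],[0,0,0.009]],[1,[0.6,-0.65,0.1],[0,0,0.009]],[1,[0.6,-0.65,0.1],[0,0,0.009]],[1,[0.6,-0.65,0.1],[0,0,0.009]],[1,[0.6,-0.65,0.1],[0,0,0.009]],[1,[0,0,0],[0,0,0]]]'
cat > w.py <<'E'
from fit import *
import sys
c=manip.read_camera('wrist');cv2.imwrite(f'pics/{sys.argv[1]}.png',c['frame']);print('cam',np.round(-np.array(c['R']).T@np.array(c['t']),3))
for r in manip.outline_of('bottle_1',c):
    g=np.argwhere(r['region']);p=onz(c,*r['position'],.06)
    if min(g.min(), 479-g[:,0].max(),639-g[:,1].max())>3:
        x,f=fit([(c,r['region'])],BOT,[p[0],p[1]]) if 0 else (0,0)
    b=np.array(c['frame'])[r['region']].mean(0);print(round(r['p'],2),np.round(r['position']),g.min(0),g.max(0),'bgr',b.round(),np.round(p,3))
E
python3 w.py w1
```

```text
t: 3.0
tool_pos: [0.453, -0.2483, 0.1885]
orientation: [-0.0, 1.0, -0.025, 0.0]
contact_force: [0.3, -0.8, 0.3]
gripper_width: 1.0
grasp_force: 0.0
cam [ 0.529 -0.252  0.332]
0.86 [172. 235.] [147 200] [202 269] bgr [ 58.  92. 155.] [ 0.505 -0.177  0.06 ]
0.59 [ 84. 298.] [ 52 265] [116 322] bgr [161. 165.  73.] [ 0.567 -0.232  0.06 ]
0.55 [276. 224.] [244 192] [310 252] bgr [110. 112.  49.] [ 0.414 -0.155  0.06 ]
```

View pics/w1.png

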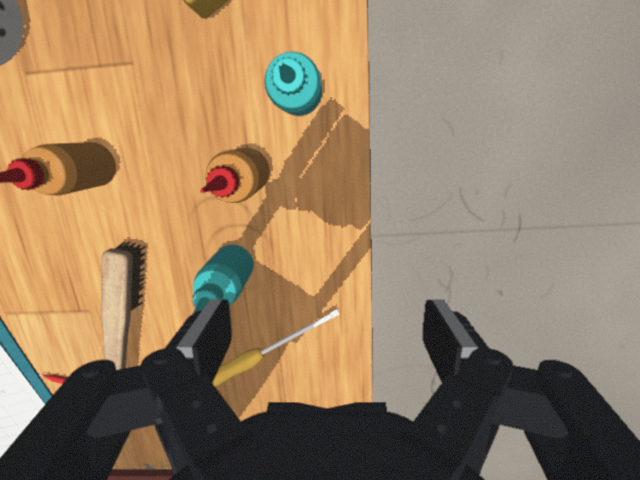

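Wrist view: amber C is at (172,235), with turquoise bottles at (84,298) and (276,224). That is consistent with the map. I'll refine C and A by combining the views.

```bash
cat > bf.py <<'E'
# bf.py x,y ... : refine bottles with wrist+top+side
from fit import *
import sys
cs=[manip.read_camera(n) for n in ('wrist','top','side')]
L=[manip.outline_of('bottle_1',c) for c in cs]
for a in sys.argv[1:]:
    x,y=map(float,a.split(','));o=[]
    for c,l in zip(cs,L):
        p=proj(c,[x,y,.05])[0];l=[r for r in l if np.hypot(r['position'][1]-p[0],r['position'][0]-p[1])<25]
        if l and l[0]['p']>.3: o.append((c,l[0]['region']))
    if o:
        f=fit(o,BOT,[x,y,0.]);print(a,len(o),f[0].round(4),round(f[1],3),'wrist only',fit(o[:1],BOT,[x,y,0.])[0].round(4))
E
python3 bf.py .501,-.1725 .516,-.022; python3 plan.py .501,-.1725,.16,-2.5,90,4
```

```text
.501,-.1725 3 [ 0.5009 -0.1723 -0.0133] 0.133 wrist only [ 0.4996 -0.17   -0.0272]
.516,-.022 3 [ 0.5154 -0.0212 -0.0069] 0.135 wrist only [ 0.5146 -0.006  -0.022 ]
t 3.4 pos [ 0.4516 -0.2507  0.1889] F [ 0.85  0.87 -0.36] w 0.999 g 0.0 j [-0.66 -0.01  1.85 -0.    1.29  0.97]
4 rows [0.455, -0.805, 0.289] [0.0, -0.0, -0.0008]
```

```bash
python3 -m creep '[[1,[0.46,-0.8,0.29],[0,0,0]],[1,[0.46,-0.8,0.29],[0,0,0]],[1,[0.46,-0.8,0.29],[0,0,0]],[1,[0.46,-0.8,0.29],[0,0,0]],[1,[0,0,0.78],[0,0,0]],[1,[0,0,0.78],[0,0,0]],[1,[0,0,0.78],[0,0,0]],[1,[0,0,0.78],[0,0,0]],[1,[0,0,0.78],[0,0,0]],[1,[0,0,0],[0,0,0]],[-1,[0,0,0],[0,0,0]],[-1,[0,0,0],[0,0,0]],[-1,[0,0,0],[0,0,0]],[-1,[0,0,0],[0,0,0]],[-1,[0,0,0],[0,0,0]],[-1,[0,0,0],[0,0,0]]]' 40; python3 plan.py
```

```text
t: 5.0
tool_pos: [0.5033, -0.1732, 0.064]
orientation: [0.001, 1.0, -0.026, 0.001]
contact_force: [-1.0, -0.6, 6.9]
gripper_width: 0.485
grasp_force: 40.6
t 5.0 pos [ 0.5033 -0.1732  0.064 ] F [-0.97 -0.64  6.88] w 0.485 g 40.6 j [-0.48  0.19  1.9  -0.    1.05  1.14]
```

```bash
python3 -m creep '[[-1,[0,0,-0.4],[0,0,0]],[-1,[0,0,-0.4],[0,0,0]],[-1,[0,0,-0.4],[0,0,0]],[-1,[0,0,-0.4],[0,0,0]],[-1,[0,0,0],[0,0,0]],[-1,[0,0,0],[0,0,0]],[-1,[0,0,0],[0,0,0]]]' |grep -E 'force|tool_pos'
cat > wt.py <<'E'
from h import *
f=[]
for i in range(8): manip.read_camera('top');f.append(manip.get_state()['contact_force'])
print(np.mean(f,0).round(2),np.std(f,0).round(2),manip.get_state()['grasp_force'])
E
python3 wt.py
```

```text
tool_pos: [0.5017, -0.1724, 0.1019]
contact_force: [0.9, 0.8, -0.3]
grasp_force: 40.7
[-0.11 -0.12 -0.85] [0.43 0.48 0.51] 40.65417945384979
```

C is light (about 0.8 N down). I'll put it back and go to A.

```bash
python3 -m creep '[[-1,[0,0,0.4],[0,0,0]],[-1,[0,0,0.4],[0,0,0]],[-1,[0,0,0.4],[0,0,0]],[-1,[0,0,0.36],[0,0,0]],[-1,[0,0,0],[0,0,0]],[0.2,[0,0,0],[0,0,0]],[0.6,[0,0,0],[0,0,0]],[0.6,[0,0,0],[0,0,0]],[0.6,[0,0,-0.5],[0,0,0]],[0.8,[0,0,-0.9],[0,0,0]],[1,[0,0,-0.9],[0,0,0]],[1,[0,0,-0.9],[0,0,0]],[1,[0,0,-0.9],[0,0,0]],[1,[0,0,-0.9],[0,0,0]]]' |grep -E 'force|tool_pos'
python3 bf.py .501,-.1725 .516,-.022;python3 plan.py .45,-.021,.19,-2.4,40,9 .462,-.019,.105,-2.4,40,4 .531,-.0215,.047,-2.4,40,6
```

```text
tool_pos: [0.5022, -0.1726, 0.1904]
contact_force: [0.3, -0.5, -0.4]
grasp_force: 0.0
.501,-.1725 3 [ 0.4981 -0.1707 -0.013 ] 0.297 wrist only [ 0.4925 -0.171  -0.0296]
.516,-.022 3 [ 0.5153 -0.0216 -0.0084] 0.126 wrist only [ 0.5123 -0.014  -0.019 ]
t 7.8 pos [ 0.5014 -0.1722  0.1873] F [-0.82 -0.45 -0.24] w 1.003 g 0.0 j [-0.48  0.03  1.82  0.    1.29  1.14]
9 rows [-0.245, -0.66, -0.112] [0.0001, 0.0309, -0.0004]
4 rows [-0.575, -0.025, 0.638] [-0.0, -0.0, -0.0]
6 rows [-0.0, -0.003, 0.601] [-0.0, -0.0, -0.0]
```

```bash
python3 -m creep '[[1,[-0.245,-0.66,-0.11],[0,0.031,0]],[1,[-0.245,-0.66,-0.11],[0,0.031,0]],[1,[-0.245,-0.66,-0.11],[0,0.031,0]],[1,[-0.245,-0.66,-0.11],[0,0.031,0]],[1,[-0.245,-0.66,-0.11],[0,0.031,0]],[1,[-0.245,-0.66,-0.11],[0,0.031,0]],[1,[-0.245,-0.66,-0.11],[0,0.031,0]],[1,[-0.245,-0.66,-0.11],[0,0.031,0]],[1,[-0.245,-0.66,-0.11],[0,0.031,0]],[1,[-0.575,-0.025,0.64],[0,0,0]],[1,[-0.575,-0.025,0.64],[0,0,0]],[1,[-0.575,-0.025,0.64],[0,0,0]],[1,[-0.575,-0.025,0.64],[0,0,0]],[1,[0,0,0],[0,0,0]]]' |grep -E 'force|tool_pos|orient'
python3 bf.py .516,-.022;python3 plan.py .462,-.019,.105,-2.4,40,1 .531,-.0215,.047,-2.4,40,6; python3 w.py w2
```

```text
tool_pos: [0.5141, -0.0219, 0.1264]
orientation: [0.009, 0.917, -0.025, 0.398]
contact_force: [-0.7, -0.6, -0.5]
grasp_force: 0.0
.516,-.022 3 [ 0.5148 -0.0217 -0.0094] 0.122 wrist only [ 0.5189 -0.022  -0.0304]
t 9.5 pos [ 0.5156 -0.0226  0.131 ] F [-0.04  0.77  0.  ] w 0.997 g 0.0 j [-0.33 -0.48  2.57  0.72  0.31  0.68]
1 rows [-2.22, -0.033, -0.88] [0.0026, 0.0143, -0.0022]
6 rows [-0.0, -0.003, 0.601] [-0.0, -0.0, -0.0]
cam [ 0.462 -0.02   0.284]
0.93 [364.  74.] [351  18] [388 142] bgr [ 50.  70. 132.] [0.506 0.144 0.06 ]
0.91 [342. 328.] [303 294] [382 357] bgr [ 66. 105. 178.] [ 0.513 -0.023  0.06 ]
0.86 [476. 514.] [472 493] [479 544] bgr [67. 71. 41.] [ 0.431 -0.125  0.06 ]
0.78 [341. 558.] [319 490] [372 633] bgr [ 53.  74. 134.] [ 0.504 -0.178  0.06 ]
0.61 [259. 578.] [209 522] [302 639] bgr [122. 124.  54.] [ 0.563 -0.219  0.06 ]
0.61 [167. 540.] [ 97 500] [212 599] bgr [122. 124.  56.] [ 0.656 -0.224  0.06 ]
```

The tilted approach runs out of reach because the elbow is at its limit. A vertical grip, as used on C, works and also suits a final tilt towards the robot. I'll straighten up over A.

```bash
python3 plan.py .515,-.0215,.195,-2.4,90,7 .515,-.0215,.062,-2.4,90,6
```

```text
t 9.6 pos [ 0.5158 -0.0227  0.1311] F [-0.38  0.39  0.08] w 1.0 g 0.0 j [-0.33 -0.48  2.57  0.72  0.31  0.68]
7 rows [0.167, -0.006, -0.337] [0.0002, -0.0376, -0.0005]
6 rows [0.0, -0.0, 0.887] [-0.0, 0.0, 0.0]
```

```bash
python3 -m creep '[[1,[0.17,0,-0.34],[0,-0.038,0]],[1,[0.17,0,-0.34],[0,-0.038,0]],[1,[0.17,0,-0.34],[0,-0.038,0]],[1,[0.17,0,-0.34],[0,-0.038,0]],[1,[0.17,0,-0.34],[0,-0.038,0]],[1,[0.17,0,-0.34],[0,-0.038,0]],[1,[0.17,0,-0.34],[0,-0.038,0]],[1,[0,0,0],[0,0,0]],[1,[0,0,0],[0,0,0]]]' |grep -E 'force|tool_pos|orient'
python3 plan.py  .515,-.0215,.16,-2.4,90,2 .515,-.0215,.062,-2.4,90,5
```

```text
tool_pos: [0.5156, -0.019, 0.1912]
orientation: [-0.003, 1.0, -0.021, 0.02]
contact_force: [0.8, 0.5, 0.4]
grasp_force: 0.0
t 10.5 pos [ 0.5156 -0.019   0.1912] F [0.78 0.54 0.42] w 0.995 g 0.0 j [-0.2  -0.04  1.88  0.01  1.26  1.41]
2 rows [-0.028, 0.053, 0.623] [-0.0012, -0.0063, -0.0001]
5 rows [0.0, -0.0, 0.784] [-0.0, 0.0, 0.0]
```

```bash
python3 -m creep '[[1,[-0.03,0.05,0.62],[0,-0.006,0]],[1,[-0.03,0.05,0.62],[0,-0.006,0]],[1,[0,0,0.78],[0,0,0]],[1,[0,0,0.78],[0,0,0]],[1,[0,0,0.78],[0,0,0]],[1,[0,0,0.78],[0,0,0]],[1,[0,0,0.78],[0,0,0]],[1,[0,0,0],[0,0,0]],[-1,[0,0,0],[0,0,0]],[-1,[0,0,0],[0,0,0]],[-1,[0,0,0],[0,0,0]],[-1,[0,0,0],[0,0,0]],[-1,[0,0,0],[0,0,0]],[-1,[0,0,-0.4],[0,0,0]],[-1,[0,0,-0.4],[0,0,0]],[-1,[0,0,-0.4],[0,0,0]],[-1,[0,0,-0.4],[0,0,0]],[-1,[0,0,0],[0,0,0]],[-1,[0,0,0],[0,0,0]],[-1,[0,0,0],[0,0,0]]]' 60; python3 wt.py
```

```text
t: 12.5
tool_pos: [0.5144, -0.0207, 0.1026]
orientation: [-0.004, 1.0, -0.021, -0.0]
contact_force: [0.7, 0.1, -2.8]
gripper_width: 0.477
grasp_force: 61.5
[-0.25  0.07 -3.33] [0.6  0.38 0.43] 61.54367923736572
```

A is the heavy one (3.3 N). I'll carry it to a viewpoint beside the stand.

```bash
python3 -m creep '[[-1,[0,0,-0.5],[0,0,0]],[-1,[0,0,-1],[0,0,0]],[-1,[0,0,-1],[0,0,0]],[-1,[0,0,-1],[0,0,0]],[-1,[0,0,-0.9],[0,0,0]],[-1,[-0.38,-0.85,0],[0,0,0]],[-1,[-0.38,-0.85,0],[0,0,0]],[-1,[-0.38,-0.85,0],[0,0,0]],[-1,[-0.38,-0.85,0],[0,0,0]],[-1,[-0.38,-0.85,0],[0,0,0]],[-1,[-0.38,-0.85,0],[0,0,0]],[-1,[-0.38,-0.85,0],[0,0,0]],[-1,[-0.38,-0.85,0],[0,0,0]],[-1,[-0.38,-0.85,0],[0,0,0]],[-1,[0,0,0],[0,0,0]],[-1,[0,0,0],[0,0,0]]]' |grep -E 'tool_pos|width'
cat > sf.py <<'E'
from fit import *
import sys
cs=[manip.read_camera(n) for n in ('wrist','top','side')]
o=[]
for c in cs:
    l=manip.outline_of('stand',c);p=proj(c,[.507,.268,.03])[0]
    print([(round(r['p'],2),np.round(r['position'])) for r in l],p.round())
    l=[r for r in l if np.hypot(r['position'][1]-p[0],r['position'][0]-p[1])<70]
    if l:o.append((c,l[0]['region']))
x0=[.508,.270,0,.06]
x,f=fit(o,STAND,x0,True);print(x.round(4),round(f,3));
for q in o: print(fit([q],STAND,x0,True))
c=cs[0];R=Ro.from_euler('z',x[3]).as_matrix();im=c['frame'].copy()
for b in STAND: cv2.polylines(im,[cv2.convexHull(proj(c,b@R.T+x[:3]).astype(np.float32)).astype(int)],True,(0,255,0),1)
cv2.imwrite('pics/'+sys.argv[1],im)
E
python3 sf.py s1.png
```

```text
tool_pos: [0.4375, 0.1733, 0.2154]
gripper_width: 0.476
[(0.75, array([139., 232.]))] [227. 147.]
[(0.81, array([240., 193.]))] [193. 252.]
[(0.59, array([162., 355.]))] [356. 159.]
[ 5.091e-01  2.711e-01 -3.000e-04  6.820e-02] 0.151
(array([ 0.50952239,  0.2718139 , -0.00479063,  0.06683504]), np.float64(0.015607101947308077))
(array([ 0.52605916,  0.30551924, -0.15641358,  0.04397127]), np.float64(0.27869631318890153))
(array([ 0.5085136 ,  0.27347618, -0.00187221,  0.07992412]), np.float64(0.050534398671785774))
```

View pics/s1.png

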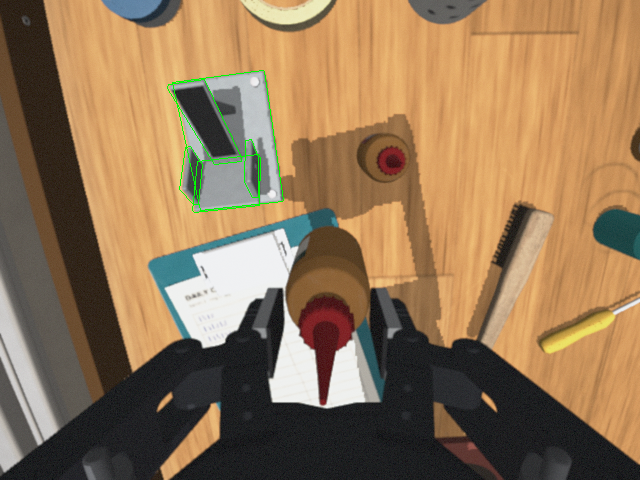

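The stand model sits on the picture almost exactly, with the trough corners at (148,190) and (210,195). I'll use stand pose (0.509, 0.2715), yaw 3.8°.

```bash
python3 plan.py .545,.25,.23,3.84,132,8 .5874,.2768,.1711,3.84,132,4 .5474,.2741,.1266,3.84,132,5
```

```text
t 14.8 pos [0.4377 0.1724 0.2146] F [-0.8  -0.43 -3.81] w 0.476 g 61.8 j [ 0.2  -0.15  1.94  0.01  1.35  1.81]
8 rows [0.498, -0.386, -0.249] [-0.0019, -0.0292, -0.0041]
4 rows [0.722, -0.239, 0.143] [0.0, 0.0, 0.0]
5 rows [-0.0, 0.0, 0.479] [0.0, 0.0, 0.0]
```

```bash
python3 -m creep '[[-1,[0.5,-0.385,-0.25],[-0.002,-0.029,-0.004]],[-1,[0.5,-0.385,-0.25],[-0.002,-0.029,-0.004]],[-1,[0.5,-0.385,-0.25],[-0.002,-0.029,-0.004]],[-1,[0.5,-0.385,-0.25],[-0.002,-0.029,-0.004]],[-1,[0.5,-0.385,-0.25],[-0.002,-0.029,-0.004]],[-1,[0.5,-0.385,-0.25],[-0.002,-0.029,-0.004]],[-1,[0.5,-0.385,-0.25],[-0.002,-0.029,-0.004]],[-1,[0.5,-0.385,-0.25],[-0.002,-0.029,-0.004]],[-1,[0.5,-0.2,0.1],[0,0,0]],[-1,[0.5,-0.2,0.1],[0,0,0]],[-1,[0.5,-0.2,0.1],[0,0,0]],[-1,[0.5,-0.2,0.1],[0,0,0]],[-1,[0.5,-0.2,0.1],[0,0,0]],[-1,[0,0,0],[0,0,0]],[-1,[0,0,0],[0,0,0]]]' |grep -E 'tool_pos|width|orient'
cat > bs.py <<'E'
from fit import *
import sys
# measured bottle pose in hand vs stand overlay, seen from side & top
s=manip.get_state();q=s['orientation'];Rt=Ro.from_quat([q[1],q[2],q[3],q[0]]).as_matrix()
RB=Rt@np.diag([1,-1,-1.]);tb=np.array(s['tool_pos'])+.062*Rt[:,2]
X=[.509,.2715,0];R=Ro.from_euler('z',.067).as_matrix();out=[]
for n in ('side','top'):
    c=manip.read_camera(n);f=4;im=cv2.resize(c['frame'],None,fx=f,fy=f,interpolation=cv2.INTER_CUBIC)
    for P,Ra,ta,col in((STAND,R,X,(0,255,0)),(BOT,RB,tb,(255,0,255))):
        for b in P: cv2.polylines(im,[cv2.convexHull((proj(c,b@Ra.T+ta)*f+1.5).astype(np.float32)).astype(int)],True,col,1)
    u,v=(proj(c,[.515,.265,.08])[0]*f).astype(int);u=max(u,200);v=max(v,250);out.append(im[v-250:v+250,u-200:u+200])
cv2.imwrite('pics/'+sys.argv[1],np.hstack(out))
E
python3 bs.py b1.png; python3 plan.py .5874,.2768,.1711,3.84,132,1 .5474,.2741,.1266,3.84,132,5
```

```text
tool_pos: [0.5819, 0.2774, 0.1783]
orientation: [0.014, 0.934, 0.03, -0.356]
gripper_width: 0.476
t 16.4 pos [0.582  0.2775 0.1796] F [-0.44 -1.26 -3.58] w 0.475 g 61.9 j [0.26 0.89 0.84 0.15 2.12 1.79]
1 rows [0.386, 0.043, 0.112] [0.0007, -0.0016, -0.0008]
5 rows [-0.0, 0.0, 0.479] [0.0, 0.0, 0.0]
```

View pics/b1.png

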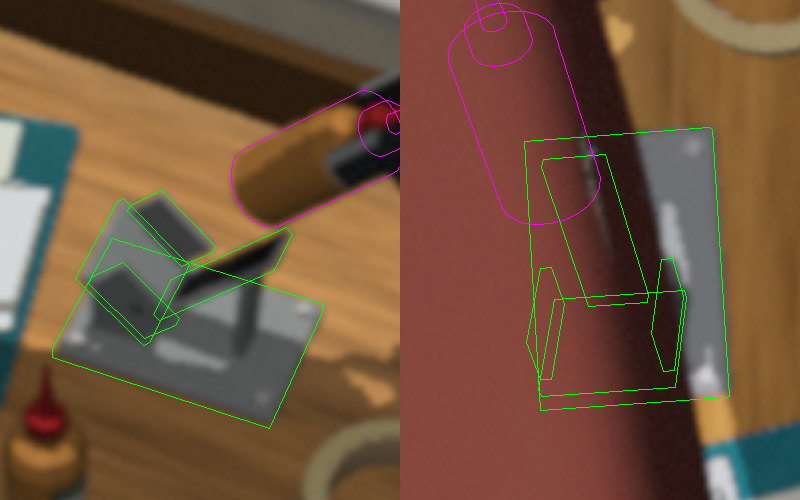

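In the side view the held bottle lies on its predicted outline (foot at (195,240)), parallel to the trough. Next I lower it along the axis.

```bash
python3 -m creep '[[-1,[0.39,0.04,0.11],[0,-0.0015,0]],[-1,[0,0,0],[0,0,0]],[-1,[0,0,0],[0,0,0]]]'|grep -E 'pos|orient'; python3 plan.py .5474,.2741,.1266,3.84,132,6
```

```text
tool_pos: [0.5872, 0.277, 0.1701]
orientation: [0.014, 0.933, 0.031, -0.359]
t 16.7 pos [0.5872 0.277  0.1701] F [ 0.04 -0.38 -3.72] w 0.483 g 61.9 j [0.26 0.92 0.82 0.15 2.12 1.79]
6 rows [-0.004, 0.001, 0.393] [0.0001, 0.0001, -0.0001]
```

```bash
python3 -m creep '[[-1,[0,0,0.38],[0,0,0]],[-1,[0,0,0.38],[0,0,0]],[-1,[0,0,0.38],[0,0,0]],[-1,[0,0,0.38],[0,0,0]],[-1,[0,0,0.38],[0,0,0]],[-1,[0,0,0.38],[0,0,0]],[-1,[0,0,0.38],[0,0,0]],[-1,[0,0,0.3],[0,0,0]],[-1,[0,0,0],[0,0,0]],[-1,[0,0,0],[0,0,0]]]'|grep -E 'pos|force'; python3 wt.py; python3 bs.py b2.png; python3 plan.py .514,.2719,.0894,3.84,132,6
```

```text
tool_pos: [0.5378, 0.2737, 0.1156]
contact_force: [0.3, 0.6, -3.8]
grasp_force: 61.9
[-0.25  0.04 -3.56] [0.51 0.42 0.48] 61.93110108375549
t 18.2 pos [0.5379 0.2737 0.1156] F [-1.32 -0.26 -3.6 ] w 0.477 g 61.9 j [0.27 0.84 1.05 0.14 1.97 1.78]
6 rows [-0.002, 0.001, 0.236] [0.0001, 0.0, -0.0001]
```

View pics/b2.png

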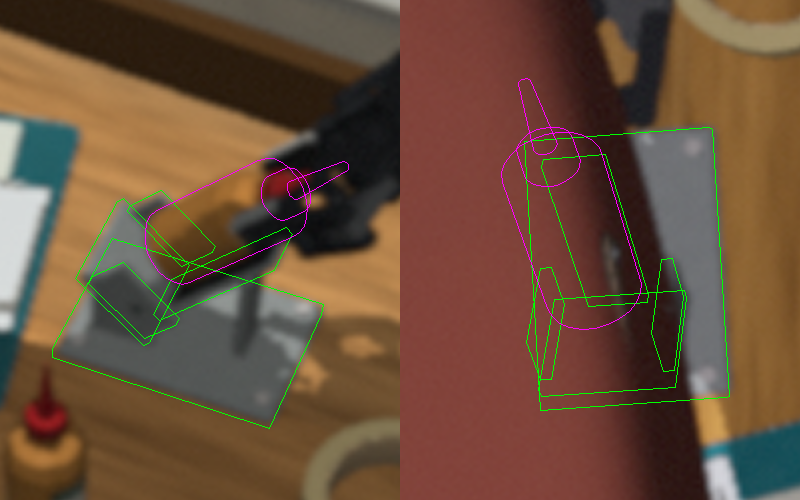

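No contact yet, and the foot is about to enter between the cheeks (side view, foot near (250,160)). I'll continue slowly.

```bash
python3 -m creep '[[-1,[0,0,0.16],[0,0,0]],[-1,[0,0,0.16],[0,0,0]],[-1,[0,0,0.16],[0,0,0]],[-1,[0,0,0],[0,0,0]]]'|grep -E 'pos|force'; python3 -m creep '[[-1,[0,0,0.14],[0,0,0]],[-1,[0,0,0.14],[0,0,0]],[-1,[0,0,0.14],[0,0,0]],[-1,[0,0,0.12],[0,0,0]],[-1,[0,0,0],[0,0,0]]]'|grep -E 'pos|force'; python3 plan.py .514,.2719,.0894,3.84,132,1
```

```text
tool_pos: [0.5289, 0.2731, 0.1059]
contact_force: [-0.3, 1.4, -3.7]
grasp_force: 61.9
tool_pos: [0.5203, 0.2725, 0.0962]
contact_force: [-0.3, -0.0, -3.5]
grasp_force: 61.9
t 19.1 pos [0.5203 0.2725 0.0962] F [-0.26 -0.01 -3.49] w 0.475 g 61.9 j [0.27 0.82 1.12 0.14 1.92 1.77]
1 rows [-0.006, 0.005, 0.369] [0.0008, 0.0005, -0.0007]
```

9 mm to go; small steps, reading force.

```bash
for i in 1; do python3 -m creep '[[-1,[0,0,0.08],[0,0,0]],[-1,[0,0,0.08],[0,0,0]],[-1,[0,0,0],[0,0,0]]]'|grep -E 'pos|force: \['; python3 -m creep '[[-1,[0,0,0.04],[0,0,0]],[-1,[0,0,0.04],[0,0,0]],[-1,[0,0,0],[0,0,0]]]'|grep -E 'pos|force: \['; done
```

```text
tool_pos: [0.5179, 0.2723, 0.0934]
contact_force: [0.1, -0.0, -3.1]
tool_pos: [0.517, 0.2723, 0.0924]
contact_force: [1.5, -0.2, -1.7]
```

```bash
python3 -m creep '[[-1,[0,0,0.04],[0,0,0]],[-1,[0,0,0],[0,0,0]],[-1,[0,0,0],[0,0,0]]]'|grep -E 'pos|force: \['; python3 -m creep '[[-1,[0,0,0.04],[0,0,0]],[-1,[0,0,0],[0,0,0]],[-1,[0,0,0],[0,0,0]]]'|grep -E 'pos|force: \['
```

```text
tool_pos: [0.517, 0.2722, 0.0922]
contact_force: [5.6, -0.4, 1.4]
tool_pos: [0.5171, 0.2722, 0.0921]
contact_force: [7.0, 0.6, 3.9]
```

I feel the foot on the stop: the force rose by about 10 N along the trough axis and motion stopped. Releasing gently and backing off along the axis.

```bash
python3 -m creep '[[0,[0,0,0],[0,0,0]],[0.1,[0,0,0],[0,0,0]],[0.2,[0,0,0],[0,0,0]],[0.4,[0,0,0],[0,0,0]],[0.4,[0,0,0],[0,0,0]],[0.4,[0,0,-0.1],[0,0,0]],[0.4,[0,0,-0.2],[0,0,0]],[0.4,[0,0,-0.3],[0,0,0]]]'; python3 bs.py b3.png
```

```text
t: 21.1
tool_pos: [0.5255, 0.2729, 0.102]
orientation: [0.014, 0.933, 0.031, -0.359]
contact_force: [0.2, 0.4, -0.0]
gripper_width: 0.701
grasp_force: 0.0
```

View pics/b3.png

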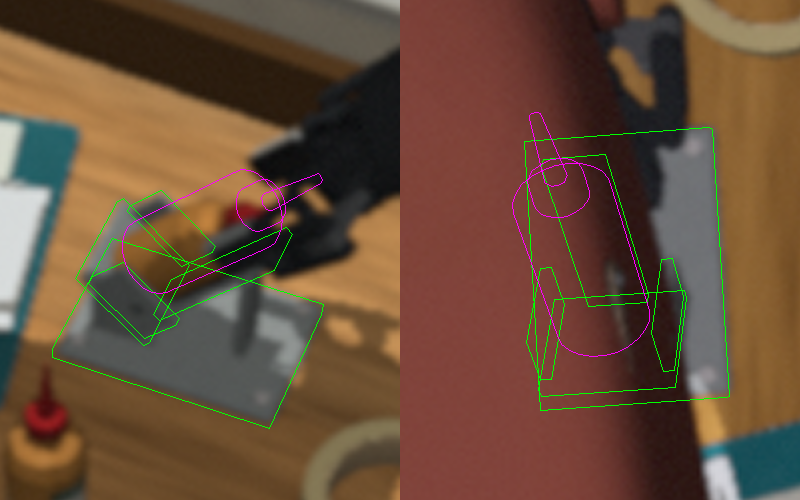

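The bottle has stayed in the trough, seated deep between the cheeks (side view about (245,165)), while the hand has backed off. I'll retract fully.

```bash
python3 -m creep '[[0.4,[0,0,-0.5],[0,0,0]],[0.4,[0,0,-0.5],[0,0,0]],[0.4,[0,0,-0.6],[0,0,0]],[0.4,[0,0,-0.8],[0,0,0]],[0.4,[0,0,-0.8],[0,0,0]],[0.4,[0,0,-0.8],[0,0,0]],[0.4,[0,0,-0.8],[0,0,0]],[0.4,[-0.3,0.9,-0.8],[0,0,0]],[0.4,[-0.3,0.9,-0.8],[0,0,0]],[0.4,[-0.3,0.9,-0.6],[0,0,0]],[0.4,[0,0.9,-0.2],[0,0,0]],[0.4,[0,0.9,0],[0,0,0]],[0.4,[0,0.9,0],[0,0,0]],[0.4,[0,0.9,0],[0,0,0]],[0.4,[0,0.9,0],[0,0,0]],[0.4,[0,0,0],[0,0,0]],[0.4,[0,0,0],[0,0,0]]]'
cat > fin.py <<'E'
from fit import *
X=np.array([.509,.2715,0]);R=Ro.from_euler('z',.067).as_matrix();RB=R@RT;tb=X+R@OT+RB@[.0025,0,0];out=[]
for n in ('side','top'):
    c=manip.read_camera(n);f=4;im=cv2.resize(c['frame'],None,fx=f,fy=f,interpolation=cv2.INTER_CUBIC)
    for b in BOT: cv2.polylines(im,[cv2.convexHull((proj(c,b@RB.T+tb)*f+1.5).astype(np.float32)).astype(int)],True,(255,0,255),1)
    u,v=(proj(c,[.515,.265,.08])[0]*f).astype(int);v=max(v,250);out.append(im[v-250:v+250,u-200:u+200])
    for r in manip.outline_of('bottle_1',c): print(n,round(r['p'],2),np.round(r['position']),onz(c,*r['position'],.04).round(3))
cv2.imwrite('pics/fin.png',np.hstack(out))
E
python3 fin.py
```

```text
t: 22.9
tool_pos: [0.6412, 0.1005, 0.2512]
orientation: [0.013, 0.933, 0.03, -0.358]
contact_force: [-0.4, 0.2, 0.4]
gripper_width: 0.7
grasp_force: 0.0
side 0.92 [391. 318.] [ 0.669 -0.237  0.04 ]
side 0.91 [201. 322.] [0.495 0.124 0.04 ]
side 0.77 [146. 356.] [0.494 0.297 0.04 ]
side 0.61 [317. 250.] [ 0.494 -0.172  0.04 ]
side 0.58 [362. 272.] [ 0.574 -0.229  0.04 ]
top 0.93 [306. 416.] [ 0.403 -0.15   0.04 ]
top 0.87 [257. 427.] [ 0.495 -0.172  0.04 ]
top 0.74 [168. 458.] [ 0.663 -0.234  0.04 ]
top 0.59 [217. 458.] [ 0.569 -0.232  0.04 ]
top 0.33 [232. 172.] [0.543 0.305 0.04 ]
```

View pics/fin.png

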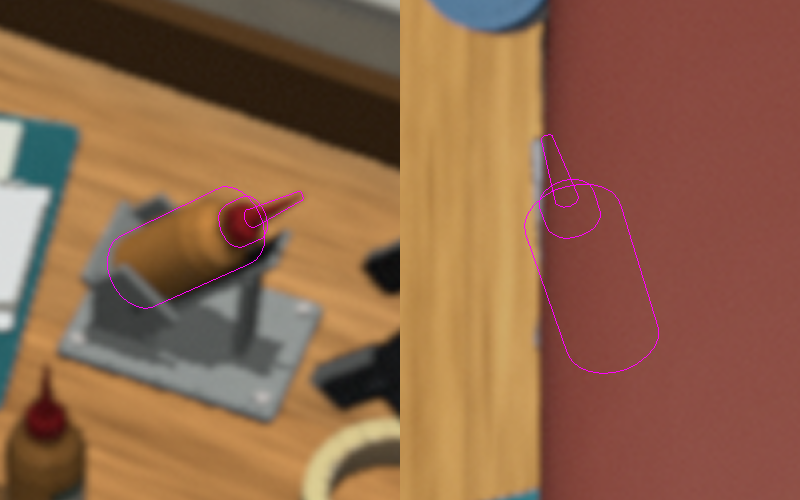

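The bottle sits on the predicted seated outline, spout up on the spine. C still stands within 1 cm of its place, and B was never touched. Handing in.

```bash
python3 -c "from bench import manip;print(manip.finish_job())"
```

```text
the job is handed in; nothing more can be done
None
```

The heavy bottle (the middle amber one, about 3.3 N when lifted) is parked spout up in the stand, and I felt its foot meet the stop before letting go. The light one I lifted is back within 1 cm of its place. I never lifted the third, since the heavy one was already found. The job is handed in, with no result reported back.

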